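# Reset the press timer through its shuttered well

### The arm

A 6-joint arm with a two-finger parallel gripper is mounted at the origin on the work surface. World frame = base frame: x ahead of the robot, y to its left, z up, the work surface at z = 0. Lengths are in m, angles in rad, forces in N, time in s.
With the tool pointing down it reaches from about 0.3 to 0.775 m from the base axis. Payload 14.6 kg.
Tool frame: the origin (TCP) lies on the centre line of the jaws, within the pads' length; the fingertips stand ctrl.tcp_to_tips ahead of it and the grasp point (between the pads) lies 2 mm behind it (ctrl.tcp_to_tips is the distance from the TCP to the fingertips, in m); z points along the fingers, y is the line along which they close (so a half turn about z gives the same grasp; the last joint's range is limited). The gripper opens to 94 mm and grips with 3 to 60 N. Pads are 16 mm wide; open, the fingers measure 119 mm over their backs; the gripper's body (75 mm by 177 mm) begins 78 mm behind the grasp point.
Start: joints at [1.1, 0.3, 1.521, -0, 1.321, -0.067], TCP at [0.216, 0.506, 0.222] pointing down, gripper open.
Joint ranges: [-3.03, 3.03], [-0.79, 2.21], [0.23, 2.52], [-1.04, 4.18], [0, 3.07], [-2.55, 2.55]. Speed limits (rad/s): [2.22, 2.22, 2.57, 3.14, 3.14, 3.14].

### API

Orientations are given as [roll, pitch, yaw] about the fixed x, y, z axes, in that order (R = Rz(yaw) Ry(pitch) Rx(roll)).
In Python, from station import telemetry, viewer, hand_in, ctrl gives the robot as it stands.
- The arm moves only by the tool step_arm, never from a script. Its argument "plan" is a list of rows, each an object of numbers: "dx", "dy", "dz": the shift along the tool's x, y, z scaled (see below); "rx", "ry", "rz": the turn, a rotation vector about the tool's x, y, z scaled (see below); "claw": the closure, from 0 (fully open) to 1 (shut). In form: [{"dx": .., "dy": .., "dz": .., "rx": .., "ry": .., "rz": .., "claw": ..}, ...]. A call has 1 to 10 rows; each row shifts and turns the commanded pose from where the row before left it, along the tool's axes as they then stand; what a row does not reach is not made up. The controller multiplies each number of a shift by 0.1 m and each number of a turn by 90 degrees. A row lasts 1/10 s, in which the tool goes at most 50 mm and 8.59 degrees, less where a joint would pass 70% of its speed; a pose out of reach is approached as far as the arm can. A call with a number of a shift or a turn outside -1 to 1 is refused whole. A call with a gripper value outside its range is refused whole. The fingers move at their own pace and stop on an object; "grip_force" is the grip in N (left out, the last holds). Time passes only in rows, so rows that do not move let the fingers close. It gives the time, the measured TCP pose, the force, the opening and the grip force at its end, in the units of the state.
- telemetry.get_obs(): the state, without advancing time (a new reading comes with each control period).
- viewer.camera(name): name is "scene" or "top"; returns a dict with "img" (400x640x3 uint8, red, green, blue), "z_map" (400x640 float32, m along the optical axis (not along the pixel's ray), 0 where there is no reading), "fx", "fy", "cx", "cy" (pixels), "dist" ([k1, k2, p1, p2, k3] as OpenCV has them; the pictures are not rectified), "R" (3x3) and "t" (3): a world point X has camera coordinates R X + t. Camera axes: x right, y down, z forward; pixel columns grow to the right and rows downward; lengths in m; the calibration is good to about 2 mm. A picture is of the moment at which its call begins.
- hand_in(): hands the job in; it is judged then, once.
Trained networks look in a picture, given as the dict that the camera call returned (one of the last four; its "shot" number tells which), for a name from the list of things; names that differ only in an ending like _2 or _b are one class to them, and where a whole thing is asked for, a point or a joint stands for the part that bears it (a point fixed in the world has none). Each returns a list of dicts, best first, with "score" (0 to 1); they miss things now and then, are a little off and sometimes report something else, mostly with a low value. They report only what shows in the picture. A call takes as long as a camera call.
- viewer.recognise(target, picture): "rect" ([left, top, right, bottom] in pixels, round what is visible of it).
The state is a dict: "time_s": time; "qpos": joint angles; "joint_vel": joint speeds; "tau": joint torques, N m; "ee_pos": TCP position; "eef_rot": TCP orientation; "force": force on the tool from outside, world axes, zero at the start; "moment": the same for the moment, N m; "grip_width": finger opening in m; "grip_force": force on a finger pad.
Only numpy, scipy, OpenCV 4.12 (cv2) and the standard library are available. Lean on these libraries where they do the work, as an engineer would, in place of code of your own. Each camera call takes 0.05 s, during which the arm holds its last target. There are 200 camera calls.

### The job

On the press timer, the green console with the sliding steel shutter, push the shutter open with a fingertip, reach down into the well beneath it and press the sunken reset key all the way down for a full second, then let it up and push the shutter fully shut again. Pick nothing up, press no other button or key, and leave everything else on the bench where it stands.

Things in the scene. Friction and masses are not known exactly. Their poses are not given: they have to be found in the camera images.
- timer: Press timer: fixed green steel box on the bench, 130 (x) by 220 (y) by 70 mm high; origin at the centre of its underside, z up, yaw within 0.45 rad of zero. In its top one square well, 48 by 48 mm, 30 mm deep, sides parallel to the box, centre at x 0, y -50 mm, covered by a sliding shutter. Raised stop button at x -15, y +88 mm. Timer and counter may swap sides of the bench.
- shutter (a joint): Slide of the shutter along the timer's +y (towards the stop button's end), in m: 0 = fully shut, centred over the well; 0.064 = fully open, at its stop; from 0.056 on it clears the well entirely. Starts between 0 and 0.015. No spring: it stays where it is left; about 1.5 N pushes it.
- shutter_rib (a point): Middle of the top edge of the shutter's rib, moves with it; axes as the timer's. The shutter is a steel plate 66 (x) by 64 (y) by 4 mm on top of the box (plate top 75 mm above the bench) with one upright rib across its middle: 60 mm long in x, 8 mm thick in y, 18 mm tall (top 92 mm above the bench). Push on the rib's long faces, along the timer's y.
- reset_key (a joint): Travel of the reset key downwards, in m: 0 = up, 0.007 = fully down on its stop. Spring return, 1.2 N to start it moving and about 4 N fully down.
- reset_key_top (a point): Centre of the top face of the round steel reset key, 20 mm across, in the middle of the timer's well; at rest it lies 18 mm below the box's top (52 mm above the bench, 12 mm above the well's floor). Hidden under the shutter at the start.
- stop (a joint): Raised round stop button, 28 mm across, standing 18 mm above the timer's top, travel down in m (0 = up, 0.006 = down). Not to be pressed.
- counter: The pair counter, a different fixed green box, 130 by 160 by 70 mm, with no shutter: its well (48 mm square, centre at x 0, y -30 mm) stands open and holds a square key, beside it a small dial. Origin at the centre of its underside. Not to be operated.
- counter_key (a joint): Travel down of the counter's square sunken key in m (0 = up, 0.007 = down). Not to be pressed.
- small_tin: Loose small polish tin, 32 mm across, 18 mm high, standing on the timer's top near the corner at x +47, y -88 mm of the timer; origin at the centre of its underside. Leave it there.
- cup: Loose white plastic cup, 64 mm across, 80 mm high, between the two consoles; origin at the centre of its underside. Leave it.
- jar: Loose dark jar, 84 mm across, 120 mm high, beyond the consoles; origin at the centre of its underside. Leave it.
- dropper: Loose amber dropper bottle, 28 mm across, 75 mm high, beyond the consoles; origin at the centre of its underside. Leave it.
- brush: Loose brush lying beyond the consoles; origin at its underside. Leave it.
- last: Loose green plastic shoe last, about 220 mm long, 58 mm wide, 96 mm high, on the right of the bench; origin under its middle. Leave it.
- big_tin: Loose polish tin, 98 mm across, 35 mm high, on the left of the bench; origin at the centre of its underside. Leave it.

How it is judged:
On the way, in this order (a step that is already met when the one before it is completed fails the run):
1. the shutter is pushed back, off the key (value of joint shutter above 0.03 m), for 0.1 s.
2. the reset key is held down for a full second (value of joint reset_key above 0.005 m), for 0.9 s.
3. the key is up again and the shutter is pushed shut (value of joint shutter below 0.006 m and value of joint reset_key below 0.0015 m), for 0.2 s.
At the end, for the whole second after the job is handed in: The reset key has been held down (at least 5 mm of its 7 mm) for 0.9 s and is up again, the shutter is shut to within 6 mm, the stop button and the counter's key are up, and every loose thing is within 30 mm of where it stood (all of step 3 and value of joint each of stop, counter_key below 0.002 m and distance of each of small_tin, cup, jar, dropper, brush, last, big_tin from where it was at the start of the episode below 0.03 m); the robot touches nothing.
It fails at once if the stop button is pressed (value of joint stop above 0.003 m).
It fails at once if the counter's key is pressed (value of joint counter_key above 0.003 m).
It fails at once if a loose thing is lifted, carried or shifted by more than 30 mm (not (distance of each of small_tin, cup, jar, dropper, brush, last, big_tin from where it was at the start of the episode below 0.03 m)).
It also fails if it takes over 46 s, if anything falls off the work surface, if the arm or the gripper's body presses on something with over 40 N, if the wrist force passes 120 N, or if a joint passes its speed limit or range.

## Working session

There is one attempt and no reset: what is moved stays moved. The work goes in short steps, Python scripts to look and compute and a tool call to move; the robot and the scene stay as the last step left them, time stands still between calls to the robot, and variables do not carry over. Pictures are saved under pics/ and viewed, at most 10 in all, crops included, and the job is handed in when it is done.

Besides the shell and the picture viewer there is one more tool, called as name([rows], argument=value, ...), one row to a line, values as JSON. step_arm: Moves the arm, as the interface text tells. Shifts and turns lie within -1 to 1; 1 stands for 0.1 m of shift or 90 degrees of turn. Its arguments: {"type":"object","properties":{"plan":{"type":"array"},"grip_force":{"type":"number"}},"required":["plan"]}

```bash
mkdir -p pics
cat > h.py <<'E'
import numpy as np, cv2
from station import telemetry, viewer, hand_in, ctrl
def cloud(p):
    z=p["z_map"]; h,w=z.shape
    K=np.array([[p["fx"],0,p["cx"]],[0,p["fy"],p["cy"]],[0,0,1.]])
    u,v=np.meshgrid(np.arange(w),np.arange(h))
    n=cv2.undistortPoints(np.stack([u,v],-1).reshape(-1,1,2).astype(np.float64),K,np.array(p["dist"])).reshape(h,w,2)
    C=np.dstack([n[...,0]*z,n[...,1]*z,z])
    X=(C-np.array(p["t"]))@np.array(p["R"])
    X[z==0]=np.nan
    return X
E
python3 - <<'E'
from h import *
print(ctrl.tcp_to_tips, telemetry.get_obs())
for n in("top","scene"):
    p=viewer.camera(n); cv2.imwrite(f"pics/{n}0.png",p["img"][...,::-1]); X=cloud(p)
    np.savez(f"{n}0.npz",X=X,img=p["img"])
    for t in("timer","counter","shutter","stop","small_tin","cup","jar"):
        for r in viewer.recognise(t,p)[:2]:
            l,a,b,c=map(int,r["rect"]); q=X[a:c,l:b].reshape(-1,3)
            print(n,t,round(r["score"],2),[l,a,b,c],np.nanmedian(q,0).round(3))
E
```

```text
0.017 {'time_s': 0.0, 'qpos': array([ 1.10038203e+00,  3.00465184e-01,  1.52159335e+00,  8.13349756e-06,
        1.32071919e+00, -6.66068280e-02]), 'joint_vel': array([-1.76645606e-03,  1.52203156e-03,  1.52376733e-04,  3.54611505e-04,
       -1.74553648e-05, -6.23661057e-04]), 'tau': array([-1.84456570e-03, -5.31807590e+01, -3.52740026e+01,  7.08691031e-02,
        2.44240573e-02, -6.90851493e-05]), 'ee_pos': array([0.21599663, 0.50553637, 0.22188438]), 'eef_rot': array([-3.14041074e+00, -8.67353972e-05,  2.73778312e+00]), 'force': array([ 0.77101699, -0.37254867, -0.97542569]), 'moment': array([ 0.02401666, -0.0316846 ,  0.00742774]), 'grip_force': 0.0, 'grip_width': 0.09369812875852718}
top timer 0.85 [218, 211, 298, 274] [0.496 0.188 0.069]
top counter 0.78 [354, 206, 412, 245] [ 0.537 -0.193  0.07 ]
top counter 0.74 [217, 157, 284, 173] [0.74  0.212 0.015]
top shutter 0.69 [251, 236, 277, 262] [0.476 0.166 0.075]
top shutter 0.64 [355, 143, 383, 174] [ 0.735 -0.153  0.118]
top stop 0.61 [219, 235, 231, 241] [0.513 0.28  0.091]
top jar 0.76 [356, 142, 383, 174] [ 0.736 -0.154  0.118]
scene timer 0.66 [303, 145, 381, 192] [0.511 0.198 0.052]
scene timer 0.5 [206, 200, 292, 270] [ 0.555 -0.207  0.033]
scene counter 0.71 [205, 201, 293, 272] [ 0.559 -0.209  0.028]
scene counter 0.17 [304, 148, 385, 193] [0.519 0.195 0.053]
scene shutter 0.77 [321, 159, 340, 171] [0.487 0.145 0.074]
scene stop 0.39 [362, 145, 367, 152] [0.501 0.291 0.089]
scene stop 0.16 [387, 191, 429, 227] [0.747 0.204 0.   ]
scene small_tin 0.64 [315, 168, 325, 174] [0.499 0.085 0.087]
scene cup 0.77 [305, 188, 323, 220] [ 0.576 -0.015  0.053]
scene cup 0.41 [360, 145, 366, 158] [0.511 0.268 0.082]
scene jar 0.72 [300, 227, 336, 289] [ 0.764 -0.181  0.083]
scene jar 0.43 [209, 199, 293, 272] [ 0.562 -0.205  0.03 ]
```

Run:
```python
from h import *
d=np.load("top0.npz");X=d["X"];img=d["img"]
c=img[195:290,200:320,::-1]; cv2.imwrite("pics/c1.png",cv2.resize(c,None,fx=6,fy=6,interpolation=cv2.INTER_CUBIC))
P=X[195:290,200:320].reshape(-1,3); m=(P[:,2]>.06)&(P[:,2]<.1)&(P[:,1]>.04)
Q=P[m]
r=cv2.minAreaRect(Q[:,:2].astype(np.float32)); print(r)
```

```text
((0.49162060022354126, 0.19341810047626495), (0.2213442325592041, 0.1316649168729782), 67.21178436279297)
```

View pics/c1.png

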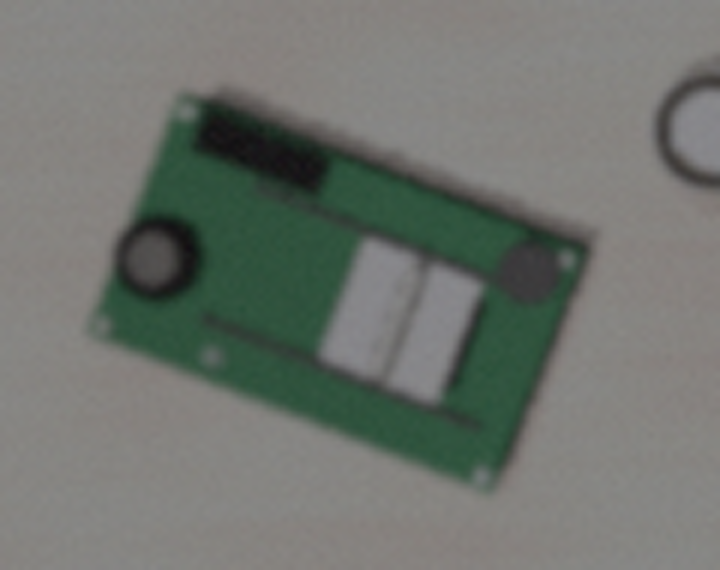

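View pics/top0.png

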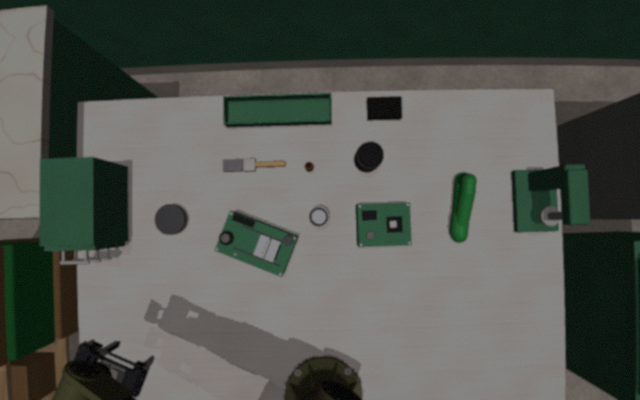

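```bash
cat >> h.py <<'E'
def rays(p,uv,z):
    K=np.array([[p["fx"],0,p["cx"]],[0,p["fy"],p["cy"]],[0,0,1.]]);R=np.array(p["R"]);t=np.array(p["t"])
    n=cv2.undistortPoints(np.float64(uv).reshape(-1,1,2),K,np.array(p["dist"])).reshape(-1,2)
    d=np.c_[n,np.ones(len(n))]@R; o=-R.T@t
    return (o+d*((z-o[2])/d[:,2])[:,None])[:,:2]
E
python3 - <<'E'
from h import *
p=viewer.camera("top"); im=p["img"].astype(int); X=cloud(p)
sub=np.zeros(im.shape[:2],bool); sub[195:290,200:305]=1
r,g,b=im[...,0],im[...,1],im[...,2]
near=sub&(X[...,2]>.05)
def rect(m,z):
    v,u=np.nonzero(m); return cv2.minAreaRect(rays(p,np.c_[u,v],z).astype(np.float32))
print("box",rect(near&(X[...,2]<.1)&(X[...,1]>.04),.07))
gm=cv2.morphologyEx((sub&(g-r>15)).astype(np.uint8),cv2.MORPH_OPEN,np.ones((3,3)))
print("green",rect(gm>0,.07))
w=(near&(np.minimum(r,np.minimum(g,b))>105)).astype(np.uint8)
n,l,s,c=cv2.connectedComponentsWithStats(w); 
for k in np.argsort(-s[1:,4])[:3]+1: print("white",s[k],rect(l==k,.075))
hi=sub&(X[...,2]>.082); n,l,s,c=cv2.connectedComponentsWithStats(hi.astype(np.uint8))
for k in range(1,n):
    if s[k,4]>5: print("high",s[k],np.median(X[l==k],0).round(4),rays(p,[c[k]],.09))
E
```

```text
box ((0.49229687452316284, 0.19288748502731323), (0.2218003123998642, 0.1323363035917282), 67.2048568725586)
green ((0.49287930130958557, 0.19146403670310974), (0.21861086785793304, 0.12979243695735931), 67.3335189819336)
white [254 235  26  27 430] ((0.4779340326786041, 0.15894106030464172), (0.061918970197439194, 0.06403767317533493), 66.90703582763672)
white [230 213   2   1   2] ((0.5856984257698059, 0.264343798160553), (0.0030424464493989944, 0.0), -91.53350067138672)
white [228 213   1   1   1] ((0.5859019160270691, 0.2719497084617615), (0.0, 0.0), 0.0)
high [219 231  14  14 124] [0.5115 0.2769 0.0904] [[0.51150321 0.27673719]]
high [283 235  10  11  89] [0.5008 0.0921 0.0884] [[0.50085735 0.09269983]]
high [261 239  10  20  61] [0.4784 0.159  0.0926] [[0.47779503 0.15879909]]
```

step_arm([
  {"dx": -0.378,"dy": -0.245,"claw": 1},
  {"dx": -0.378,"dy": -0.245,"claw": 1},
  {"dx": -0.378,"dy": -0.245,"claw": 1},
  {"dx": -0.378,"dy": -0.245,"claw": 1},
  {"dx": -0.378,"dy": -0.245,"claw": 1},
  {"dx": -0.378,"dy": -0.245,"claw": 1},
  {"dx": -0.378,"dy": -0.245,"claw": 1},
  {"dx": -0.378,"dy": -0.245,"claw": 1},
  {"dx": -0.378,"dy": -0.245,"claw": 1},
  {"dx": -0.378,"dy": -0.245,"claw": 1},
], grip_force=10)

```text
$.plan[0]: bad value
```

```bash
cat >> h.py <<'E'
from scipy.spatial.transform import Rotation as Ro
YAW=np.radians(-22.7);C=np.array([.4925,.1922])
def st():
    o=telemetry.get_obs(); d=np.array(o["ee_pos"][:2])-C
    c,s=np.cos(YAW),np.sin(YAW)
    print("t",round(o["time_s"],2),"timer xy mm",(np.array([c*d[0]+s*d[1],-s*d[0]+c*d[1]])*1e3).round(1),"tip z",round((o["ee_pos"][2]-.017)*1e3,1),"rpy",np.round(o["eef_rot"],3),"F",np.round(o["force"],1),"w",round(o["grip_width"],4))
E
python3 -c "from h import *;st()"
```

```text
t 0.85 timer xy mm [-376.   182.6] tip z 205.4 rpy [-3.142 -0.     2.738] F [0.3 0.5 0.3] w 0.0944
```

step_arm([
  {"dx": -0.38,"dy": -0.25,"dz": 0,"rx": 0,"ry": 0,"rz": 0,"claw": 1},
  {"dx": -0.38,"dy": -0.25,"dz": 0,"rx": 0,"ry": 0,"rz": 0,"claw": 1},
  {"dx": -0.38,"dy": -0.25,"dz": 0,"rx": 0,"ry": 0,"rz": 0,"claw": 1},
  {"dx": -0.38,"dy": -0.25,"dz": 0,"rx": 0,"ry": 0,"rz": 0,"claw": 1},
  {"dx": -0.38,"dy": -0.25,"dz": 0,"rx": 0,"ry": 0,"rz": 0,"claw": 1},
  {"dx": -0.38,"dy": -0.25,"dz": 0,"rx": 0,"ry": 0,"rz": 0,"claw": 1},
  {"dx": -0.38,"dy": -0.25,"dz": 0,"rx": 0,"ry": 0,"rz": 0,"claw": 1},
  {"dx": -0.38,"dy": -0.25,"dz": 0,"rx": 0,"ry": 0,"rz": 0,"claw": 1},
  {"dx": -0.37,"dy": -0.24,"dz": 0,"rx": 0,"ry": 0,"rz": 0,"claw": 1},
  {"dx": 0,"dy": 0,"dz": 0,"rx": 0,"ry": 0,"rz": 0,"claw": 1},
], grip_force=10)

```text
time_s: 1.85
ee_pos: [0.4436, 0.1624, 0.2224]
eef_rot: [-3.141, 0.001, 2.733]
force: [-0.1, -0.3, 0.2]
grip_width: 0.0174
grip_force: 0.0
```

```bash
python3 -c "from h import *;st()"
```

```text
t 1.85 timer xy mm [-33.6 -46.4] tip z 205.4 rpy [-3.141e+00  1.000e-03  2.733e+00] F [-0.1 -0.3  0.2] w 0.0174
```

step_arm([
  {"dx": -0.17,"dy": -0.1,"dz": 0,"rx": 0,"ry": 0,"rz": 0,"claw": 1},
  {"dx": -0.17,"dy": -0.1,"dz": 0,"rx": 0,"ry": 0,"rz": 0,"claw": 1},
  {"dx": 0,"dy": 0,"dz": 0.3,"rx": 0,"ry": 0,"rz": 0,"claw": 1},
  {"dx": 0,"dy": 0,"dz": 0.3,"rx": 0,"ry": 0,"rz": 0,"claw": 1},
  {"dx": 0,"dy": 0,"dz": 0.3,"rx": 0,"ry": 0,"rz": 0,"claw": 1},
  {"dx": 0,"dy": 0,"dz": 0,"rx": 0,"ry": 0,"rz": 0,"claw": 1},
  {"dx": 0,"dy": 0,"dz": 0,"rx": 0,"ry": 0,"rz": 0,"claw": 1},
  {"dx": 0,"dy": 0,"dz": 0,"rx": 0,"ry": 0,"rz": 0,"claw": 1},
])

```text
time_s: 2.65
ee_pos: [0.4657, 0.1345, 0.1341]
eef_rot: [3.14, 0.002, 2.738]
force: [-0.5, 0.4, -0.0]
grip_width: 0.0007
grip_force: 0.0
```

```bash
python3 -c "
from h import *;st()
p=viewer.camera('scene');cv2.imwrite('pics/s1.png',cv2.resize(p['img'][100:220,270:430,::-1],None,fx=5,fy=5,interpolation=cv2.INTER_CUBIC))"
```

```text
t 2.65 timer xy mm [ -2.4 -63.6] tip z 117.1 rpy [3.140e+00 2.000e-03 2.738e+00] F [-0.5  0.4 -0. ] w 0.0007
```

View pics/s1.png

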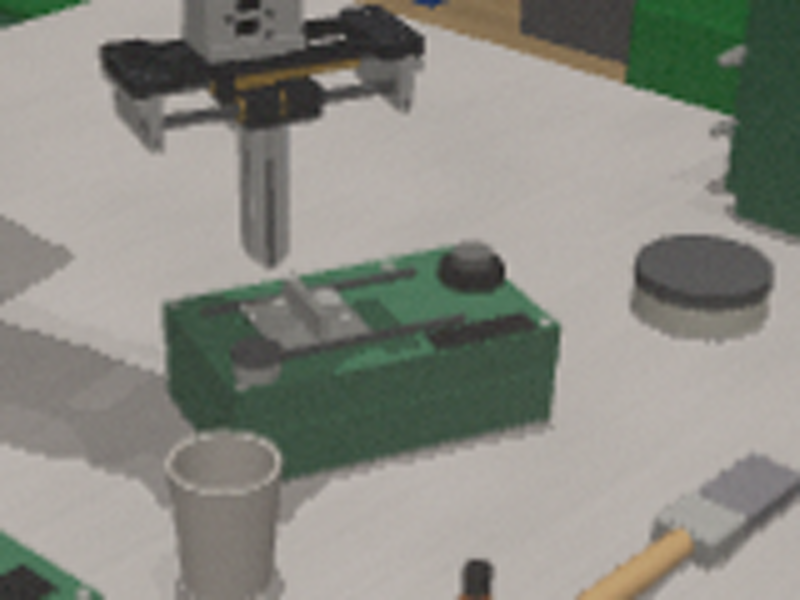

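step_arm([
  {"dx": -0.02,"dy": -0.02,"dz": 0.2,"rx": 0,"ry": 0,"rz": 0,"claw": 1},
  {"dx": 0,"dy": 0,"dz": 0.16,"rx": 0,"ry": 0,"rz": 0,"claw": 1},
  {"dx": 0,"dy": 0,"dz": 0,"rx": 0,"ry": 0,"rz": 0,"claw": 1},
  {"dx": 0,"dy": 0.08,"dz": 0,"rx": 0,"ry": 0,"rz": 0,"claw": 1},
  {"dx": 0,"dy": 0.08,"dz": 0,"rx": 0,"ry": 0,"rz": 0,"claw": 1},
  {"dx": 0,"dy": 0.08,"dz": 0,"rx": 0,"ry": 0,"rz": 0,"claw": 1},
  {"dx": 0,"dy": 0.08,"dz": 0,"rx": 0,"ry": 0,"rz": 0,"claw": 1},
  {"dx": 0,"dy": 0.08,"dz": 0,"rx": 0,"ry": 0,"rz": 0,"claw": 1},
  {"dx": 0,"dy": 0.08,"dz": 0,"rx": 0,"ry": 0,"rz": 0,"claw": 1},
  {"dx": 0,"dy": 0,"dz": 0,"rx": 0,"ry": 0,"rz": 0,"claw": 1},
])

```text
time_s: 3.7
ee_pos: [0.4853, 0.1765, 0.0964]
eef_rot: [3.141, 0.0, 2.739]
force: [-0.6, 0.8, -0.0]
grip_width: 0.0004
grip_force: 0.0
```

```bash
python3 -c "from h import *;st()"
```

```text
t 3.7 timer xy mm [ -0.6 -17.3] tip z 79.4 rpy [3.141 0.    2.739] F [-0.6  0.8 -0. ] w 0.0004
```

step_arm([
  {"dx": 0,"dy": 0.06,"dz": 0,"rx": 0,"ry": 0,"rz": 0,"claw": 1},
  {"dx": 0,"dy": 0.05,"dz": 0,"rx": 0,"ry": 0,"rz": 0,"claw": 1},
  {"dx": 0,"dy": 0.03,"dz": 0,"rx": 0,"ry": 0,"rz": 0,"claw": 1},
  {"dx": 0,"dy": 0,"dz": 0,"rx": 0,"ry": 0,"rz": 0,"claw": 1},
])

```text
time_s: 4.1
ee_pos: [0.4906, 0.1888, 0.0964]
eef_rot: [3.141, 0.0, 2.738]
force: [0.4, 0.1, 1.0]
grip_width: 0.0005
grip_force: 0.0
```

```bash
python3 -c "
from h import *;st()
p=viewer.camera('scene');cv2.imwrite('pics/s2.png',cv2.resize(p['img'][110:210,280:400,::-1],None,fx=6,fy=6,interpolation=cv2.INTER_CUBIC))"
```

```text
t 4.1 timer xy mm [-0.4 -3.9] tip z 79.4 rpy [3.141 0.    2.738] F [0.4 0.1 1. ] w 0.0005
```

View pics/s2.png

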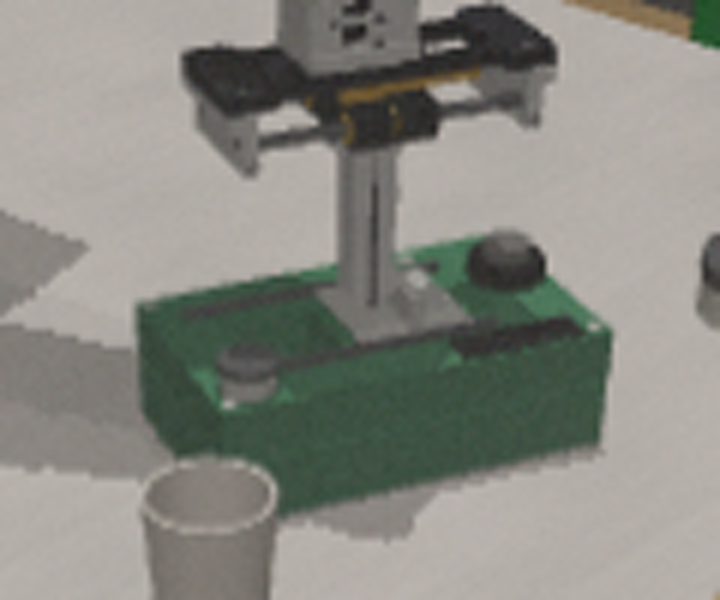

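The shutter now sits right of the well (plate's left edge at about 320,290, well dark at about 290,330). I'll push in small steps to find its stop.

step_arm([
  {"dx": 0,"dy": 0.02,"dz": 0,"rx": 0,"ry": 0,"rz": 0,"claw": 1},
  {"dx": 0,"dy": 0.02,"dz": 0,"rx": 0,"ry": 0,"rz": 0,"claw": 1},
  {"dx": 0,"dy": 0,"dz": 0,"rx": 0,"ry": 0,"rz": 0,"claw": 1},
])

```text
time_s: 4.45
ee_pos: [0.4913, 0.1901, 0.0964]
eef_rot: [-3.137, -0.001, 2.738]
force: [-8.4, -18.5, 8.9]
grip_width: 0.0006
grip_force: 10.1
```

```bash
python3 -c "from h import *;st()"
```

```text
t 4.45 timer xy mm [-0.3 -2.4] tip z 79.4 rpy [-3.137e+00 -1.000e-03  2.738e+00] F [ -8.4 -18.5   8.9] w 0.0006
```

step_arm([
  {"dx": 0,"dy": -0.1,"dz": 0,"rx": 0,"ry": 0,"rz": 0,"claw": 1},
  {"dx": 0,"dy": -0.15,"dz": -0.1,"rx": 0,"ry": 0,"rz": 0,"claw": 1},
  {"dx": 0,"dy": -0.15,"dz": 0,"rx": 0,"ry": 0,"rz": 0,"claw": 1},
  {"dx": 0,"dy": -0.1,"dz": 0,"rx": 0,"ry": 0,"rz": 0,"claw": 1},
  {"dx": 0,"dy": 0,"dz": 0,"rx": 0,"ry": 0,"rz": 0,"claw": 1},
  {"dx": 0,"dy": 0,"dz": 0,"rx": 0,"ry": 0,"rz": 0,"claw": 1},
])

```text
time_s: 5.05
ee_pos: [0.4725, 0.1461, 0.1063]
eef_rot: [3.141, 0.0, 2.737]
force: [-0.3, 0.3, 1.0]
grip_width: -0.0
grip_force: 0.0
```

```bash
python3 -c "
from h import *;st()
p=viewer.camera('scene');cv2.imwrite('pics/s3.png',cv2.resize(p['img'][110:210,280:400,::-1],None,fx=6,fy=6,interpolation=cv2.INTER_CUBIC))"
```

```text
t 5.05 timer xy mm [ -0.6 -50.2] tip z 89.3 rpy [3.141 0.    2.737] F [-0.3  0.3  1. ] w -0.0
```

View pics/s3.png

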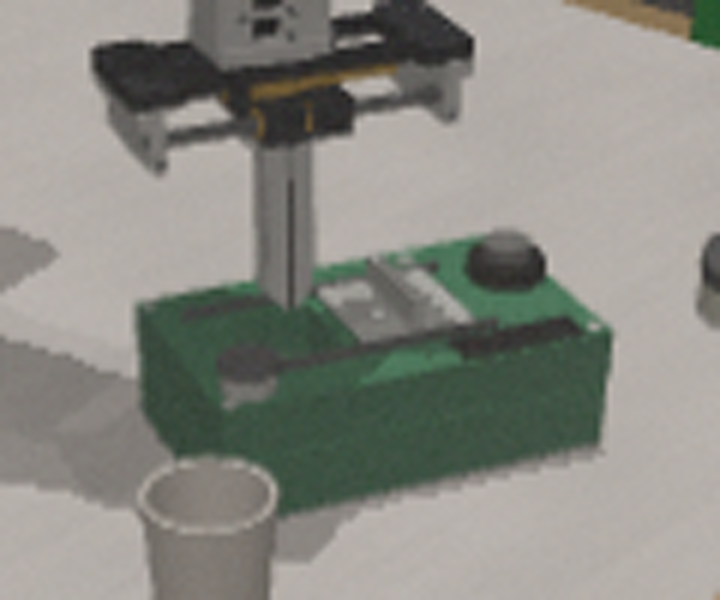

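The finger (tip about 290,305) stands over the open well, and the shutter is clear of it with its rib at about (395,290). Going down.

step_arm([
  {"dx": 0,"dy": 0,"dz": 0.15,"rx": 0,"ry": 0,"rz": 0,"claw": 1},
  {"dx": 0,"dy": 0,"dz": 0.15,"rx": 0,"ry": 0,"rz": 0,"claw": 1},
  {"dx": 0,"dy": 0,"dz": 0.06,"rx": 0,"ry": 0,"rz": 0,"claw": 1},
  {"dx": 0,"dy": 0,"dz": 0.04,"rx": 0,"ry": 0,"rz": 0,"claw": 1},
  {"dx": 0,"dy": 0,"dz": 0.04,"rx": 0,"ry": 0,"rz": 0,"claw": 1},
  {"dx": 0,"dy": 0,"dz": 0,"rx": 0,"ry": 0,"rz": 0,"claw": 1},
])

```text
time_s: 5.7
ee_pos: [0.4725, 0.1464, 0.0626]
eef_rot: [3.141, 0.0, 2.738]
force: [-2.7, 0.8, 4.0]
grip_width: 0.0002
grip_force: 1.8
```

```bash
python3 -c "from h import *;st()"
```

```text
t 5.7 timer xy mm [ -0.7 -50. ] tip z 45.6 rpy [3.141 0.    2.738] F [-2.7  0.8  4. ] w 0.0002
```

step_arm([
  {"dx": 0,"dy": 0,"dz": 0.015,"rx": 0,"ry": 0,"rz": 0,"claw": 1},
  {"dx": 0,"dy": 0,"dz": 0,"rx": 0,"ry": 0,"rz": 0,"claw": 1},
  {"dx": 0,"dy": 0,"dz": 0,"rx": 0,"ry": 0,"rz": 0,"claw": 1},
  {"dx": 0,"dy": 0,"dz": 0,"rx": 0,"ry": 0,"rz": 0,"claw": 1},
  {"dx": 0,"dy": 0,"dz": 0,"rx": 0,"ry": 0,"rz": 0,"claw": 1},
])

```text
time_s: 6.2
ee_pos: [0.4727, 0.1463, 0.062]
eef_rot: [3.141, 0.001, 2.738]
force: [-6.0, 0.9, 13.0]
grip_width: 0.0006
grip_force: 6.7
```

```bash
python3 -c "from h import *;st()"
```

```text
t 6.2 timer xy mm [ -0.6 -49.9] tip z 45.0 rpy [3.141e+00 1.000e-03 2.738e+00] F [-6.   0.9 13. ] w 0.0006
```

On the stop at 45 mm with 13 N. Holding for another second, then up.

step_arm([
  {"dx": 0,"dy": 0,"dz": 0,"rx": 0,"ry": 0,"rz": 0,"claw": 1},
  {"dx": 0,"dy": 0,"dz": 0,"rx": 0,"ry": 0,"rz": 0,"claw": 1},
  {"dx": 0,"dy": 0,"dz": 0,"rx": 0,"ry": 0,"rz": 0,"claw": 1},
  {"dx": 0,"dy": 0,"dz": 0,"rx": 0,"ry": 0,"rz": 0,"claw": 1},
  {"dx": 0,"dy": 0,"dz": 0,"rx": 0,"ry": 0,"rz": 0,"claw": 1},
  {"dx": 0,"dy": 0,"dz": 0,"rx": 0,"ry": 0,"rz": 0,"claw": 1},
  {"dx": 0,"dy": 0,"dz": 0,"rx": 0,"ry": 0,"rz": 0,"claw": 1},
  {"dx": 0,"dy": 0,"dz": 0,"rx": 0,"ry": 0,"rz": 0,"claw": 1},
  {"dx": 0,"dy": 0,"dz": 0,"rx": 0,"ry": 0,"rz": 0,"claw": 1},
  {"dx": 0,"dy": 0,"dz": 0,"rx": 0,"ry": 0,"rz": 0,"claw": 1},
])

```text
time_s: 7.2
ee_pos: [0.4727, 0.1464, 0.062]
eef_rot: [3.141, 0.001, 2.738]
force: [-6.5, -0.4, 12.8]
grip_width: 0.0006
grip_force: 6.7
```

step_arm([
  {"dx": 0,"dy": 0,"dz": -0.2,"rx": 0,"ry": 0,"rz": 0,"claw": 1},
  {"dx": 0,"dy": 0,"dz": -0.2,"rx": 0,"ry": 0,"rz": 0,"claw": 1},
  {"dx": 0,"dy": 0,"dz": -0.26,"rx": 0,"ry": 0,"rz": 0,"claw": 1},
  {"dx": 0,"dy": 0,"dz": 0,"rx": 0,"ry": 0,"rz": 0,"claw": 1},
  {"dx": 0,"dy": 0.3,"dz": 0,"rx": 0,"ry": 0,"rz": 0,"claw": 1},
  {"dx": 0,"dy": 0.3,"dz": 0,"rx": 0,"ry": 0,"rz": 0,"claw": 1},
  {"dx": 0,"dy": 0.3,"dz": 0,"rx": 0,"ry": 0,"rz": 0,"claw": 1},
  {"dx": 0,"dy": 0,"dz": 0,"rx": 0,"ry": 0,"rz": 0,"claw": 1},
  {"dx": 0,"dy": 0,"dz": 0,"rx": 0,"ry": 0,"rz": 0,"claw": 1},
])

```text
time_s: 8.1
ee_pos: [0.5075, 0.2289, 0.1261]
eef_rot: [-3.141, -0.001, 2.739]
force: [0.2, -0.4, 0.2]
grip_width: 0.0005
grip_force: 0.0
```

```bash
python3 -c "from h import *;st()"
```

```text
t 8.1 timer xy mm [-0.4 39.6] tip z 109.1 rpy [-3.141e+00 -1.000e-03  2.739e+00] F [ 0.2 -0.4  0.2] w 0.0005
```

step_arm([
  {"dx": 0,"dy": 0,"dz": 0.15,"rx": 0,"ry": 0,"rz": 0,"claw": 1},
  {"dx": 0,"dy": 0,"dz": 0.14,"rx": 0,"ry": 0,"rz": 0,"claw": 1},
  {"dx": 0,"dy": 0,"dz": 0,"rx": 0,"ry": 0,"rz": 0,"claw": 1},
  {"dx": 0,"dy": -0.1,"dz": 0,"rx": 0,"ry": 0,"rz": 0,"claw": 1},
  {"dx": 0,"dy": -0.1,"dz": 0,"rx": 0,"ry": 0,"rz": 0,"claw": 1},
  {"dx": 0,"dy": -0.1,"dz": 0,"rx": 0,"ry": 0,"rz": 0,"claw": 1},
  {"dx": 0,"dy": -0.1,"dz": 0,"rx": 0,"ry": 0,"rz": 0,"claw": 1},
  {"dx": 0,"dy": -0.1,"dz": 0,"rx": 0,"ry": 0,"rz": 0,"claw": 1},
  {"dx": 0,"dy": -0.1,"dz": 0,"rx": 0,"ry": 0,"rz": 0,"claw": 1},
  {"dx": 0,"dy": 0,"dz": 0,"rx": 0,"ry": 0,"rz": 0,"claw": 1},
])

```text
time_s: 9.1
ee_pos: [0.4838, 0.1726, 0.0981]
eef_rot: [-3.141, -0.0, 2.737]
force: [-0.5, -0.5, -0.5]
grip_width: 0.0009
grip_force: 0.0
```

step_arm([
  {"dx": 0,"dy": -0.06,"dz": 0,"rx": 0,"ry": 0,"rz": 0,"claw": 1},
  {"dx": 0,"dy": -0.04,"dz": 0,"rx": 0,"ry": 0,"rz": 0,"claw": 1},
  {"dx": 0,"dy": -0.02,"dz": 0,"rx": 0,"ry": 0,"rz": 0,"claw": 1},
  {"dx": 0,"dy": 0,"dz": 0,"rx": 0,"ry": 0,"rz": 0,"claw": 1},
])

```text
time_s: 9.5
ee_pos: [0.4793, 0.1625, 0.0979]
eef_rot: [-3.141, -0.0, 2.738]
force: [0.7, -0.7, -0.7]
grip_width: 0.0004
grip_force: 0.0
```

```bash
python3 -c "from h import *;st()"
```

```text
t 9.5 timer xy mm [ -0.7 -32.5] tip z 80.9 rpy [-3.141 -0.     2.738] F [ 0.7 -0.7 -0.7] w 0.0004
```

step_arm([
  {"dx": 0,"dy": -0.02,"dz": 0,"rx": 0,"ry": 0,"rz": 0,"claw": 1},
  {"dx": 0,"dy": -0.01,"dz": 0,"rx": 0,"ry": 0,"rz": 0,"claw": 1},
  {"dx": 0,"dy": 0,"dz": 0,"rx": 0,"ry": 0,"rz": 0,"claw": 1},
])

```text
time_s: 9.8
ee_pos: [0.4785, 0.1607, 0.0979]
eef_rot: [3.14, 0.0, 2.738]
force: [2.9, 7.8, -3.1]
grip_width: 0.0003
grip_force: 4.1
```

```bash
python3 -c "from h import *;st()"
```

```text
t 9.8 timer xy mm [ -0.7 -34.5] tip z 80.9 rpy [3.14  0.    2.738] F [ 2.9  7.8 -3.1] w 0.0003
```

The finger has met the stop at -34.5 mm with 8 N, so the shutter is shut. Backing off and up, clear of everything.

step_arm([
  {"dx": 0,"dy": 0.08,"dz": 0,"rx": 0,"ry": 0,"rz": 0,"claw": 1},
  {"dx": 0,"dy": 0,"dz": -0.3,"rx": 0,"ry": 0,"rz": 0,"claw": 1},
  {"dx": 0,"dy": 0,"dz": -0.4,"rx": 0,"ry": 0,"rz": 0,"claw": 1},
  {"dx": 0.3,"dy": 0,"dz": -0.3,"rx": 0,"ry": 0,"rz": 0,"claw": 1},
  {"dx": 0.4,"dy": 0,"dz": 0,"rx": 0,"ry": 0,"rz": 0,"claw": 1},
  {"dx": 0.4,"dy": 0,"dz": 0,"rx": 0,"ry": 0,"rz": 0,"claw": 1},
  {"dx": 0,"dy": 0,"dz": 0,"rx": 0,"ry": 0,"rz": 0,"claw": 1},
  {"dx": 0,"dy": 0,"dz": 0,"rx": 0,"ry": 0,"rz": 0,"claw": 1},
])

```text
time_s: 10.6
ee_pos: [0.3803, 0.2109, 0.1983]
eef_rot: [3.141, 0.001, 2.739]
force: [0.7, 0.3, 0.3]
grip_width: 0.0009
grip_force: 0.0
```

```bash
python3 -c "
from h import *;st()
p=viewer.camera('top');X=cloud(p)
hi=np.zeros((400,640),np.uint8);hi[195:290,200:305]=(X[195:290,200:305,2]>.082)&(X[195:290,200:305,2]<.11)
n,l,s,c=cv2.connectedComponentsWithStats(hi)
for k in range(1,n):
    if s[k,4]>5:
        d=rays(p,[c[k]],.09)[0]-C; a,b=np.cos(YAW),np.sin(YAW); print(s[k,4],(a*d[0]+b*d[1])*1e3,(-b*d[0]+a*d[1])*1e3)
cv2.imwrite('pics/t2.png',cv2.resize(p['img'][130:290,140:480,::-1],(765,360),interpolation=cv2.INTER_CUBIC))"
```

```text
t 10.6 timer xy mm [-110.8  -26.1] tip z 181.3 rpy [3.141e+00 1.000e-03 2.739e+00] F [0.7 0.3 0.3] w 0.0009
121 -14.18750434336608 86.0483951006007
90 46.04662387572593 -88.50193116659538
59 -0.590417390981559 -49.800619975344965
```

View pics/t2.png

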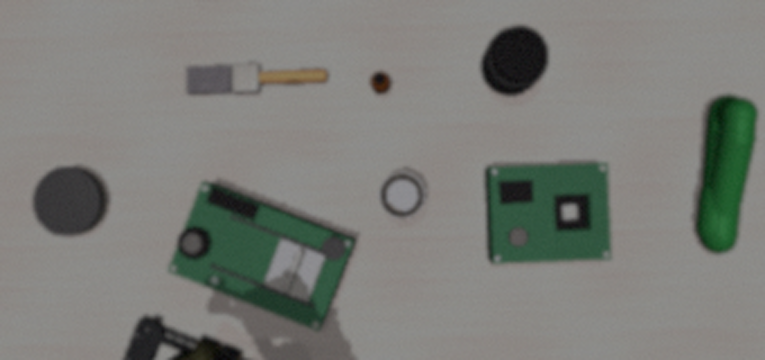

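The picture shows the shutter shut (rib at about 297,270, measured at y -49.8 mm). The tin, stop button and everything else are where they stood, and the arm is clear.

```bash
python3 -c "from h import *;print(hand_in())"
```

```text
the job is handed in; nothing more can be done
None
```

I opened the shutter, held the reset key down on its stop for over a second, let it up and pushed the shutter fully shut (rib within about 0.2 mm of the shut position); the last picture showed nothing else moved, and I handed the job in at about 10.6 s (no verdict came back).

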